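# Lock the pressure-cell clamp with its hairpin clip

## Task

Swing the clamp's raised bar fully down over the steel cell so that its fork straddles the locking post. Then pick up the hairpin clip, slide it flat along the ledge, sideways onto the post's neck until its legs snap past the neck and its nose bottoms on the post, press it home firmly there for a moment with about 15 N (never over 22 N on the post), and let go, leaving the clip on and the bar down. Do not disturb the loose glassware and other things around.

Things in the scene. Friction and masses are not known exactly. Their poses are not given: they have to be found in the camera images.
- clamp: aluminium and steel clamp fixed to the worktop, 250 x 90 mm in plan. Origin at worktop level under the locking post; its x axis runs from the ledge towards the hinge (yaw within about 0.35 rad of world x), z up. Ledge: flat top at z = 50 mm, 66 mm wide, from x = -88 to -13 mm (bearing down on it while pushing loses push to friction). Bar hinge axis along y at x = 130 mm, z = 45 mm. The bar, once down, has its top at z = 49 mm (1 mm below the ledge).
- clamp_bar (a joint): hinge of the steel bar: 0 = fully down (a hard stop), up to 0.8 rad at the start = raised, tip up. It stays where it is left by friction (about 2 N at the pad moves it). The bar is 34 mm wide and 8 mm thick and reaches 144 mm from hinge to fork tips.
- bar_pad (a point): centre of the top of the round black rubber thumb pad (24 mm across, 3 mm proud) on the bar, 85 mm from the hinge axis along the bar and 7 mm above it; press here to swing the bar down. It lies at clamp x = 45 mm, z = 52 mm when the bar is down.
- post_neck (a point): point on the vertical axis of the fixed steel locking post, 52.5 mm above the worktop, where the middle of the clip's legs comes to lie. Neck diameter 12 mm; a head of 16 mm diameter begins 59.5 mm above the worktop (9.5 mm above the ledge) and ends at 66.5 mm.
- clip_grip (a point): centre (half-way up) of the clip's upright grey grip block, 18 mm (x) x 22 mm (y) x 40 mm tall; the clip's underside is 20 mm below this point. The clip starts lying flat on the worktop, grip upright. Its x axis points from the grip along the legs to their open end. From the grip a rigid steel nose 8 mm wide and 5 mm thick runs to x = 49 mm, with a sprung 5 mm steel wire leg on either side. Weighs about 75 g in all.
- clip_seat (a point): point of the clip that must come to the post axis: 55 mm ahead of the grip centre along x, 2.5 mm above the clip's underside. The nose ends 6 mm behind it. The legs pinch to a gap of about 6.5 mm 7 mm ahead of it, then flare to a mouth of about 25 mm, 28 mm ahead of it. Pushing on over the neck takes about 4 to 9 N and falls away at the snap; then the nose meets the post, a rigid stop.
- dropper: bystander: small white dropper bottle, 33 mm across, 88 mm tall; origin at its underside
- dish: bystander: petri dish, 60 mm across, 16 mm tall; origin at its underside
- bulb: bystander: rubber bulb, 53 mm across, 83 mm tall; origin at its underside
- small_beaker: bystander: small beaker, 46 mm across, 57 mm tall; origin at its underside
- tape: bystander: roll of tape lying flat, 98 mm across, 25 mm tall; origin at its underside
Things that resemble listed ones, but are neither listed nor needed, are in the scene too. Leave any purple look-alike of the part that bears clip_grip alone.

How it is judged (in metres and radians):
On the way, in this order (a step that is already met when the one before it is completed fails the run):
1. the bar is fully down and the clip is not yet on the post (value of joint clamp_bar below 0.03 rad and horizontal distance between clip_seat and post_neck above 0.03 m), for 0.2 s.
2. the clip has snapped onto the post's neck and is pressed home on it with at least 7 N, the bar down (horizontal distance between clip_seat and post_neck below 0.003 m and contact force between clip and post above 7 N and value of joint clamp_bar below 0.03 rad), for 0.2 s.
At the end, for the whole second after the job is handed in: The bar is within 0.03 rad of fully down; the clip lies flat (within 0.15 rad) on the ledge and bar under the post's head with its seat point within 3 mm of the post axis in plan and -4 to +6 mm in height, released and at rest (horizontal distance between clip_seat and post_neck below 0.003 m and z of clip_seat in the frame of post_neck between -0.004 and 0.006 m and angle between clip_grip's own z axis and vertical below 0.15 rad and value of joint clamp_bar below 0.03 rad and linear speed of clip below 0.02 m/s); the robot touches nothing.
It fails at once if the clip is forced against the post with more than 22 N (contact force between clip and post above 22 N).
It fails at once if a bystander is moved by more than 30 mm (distance of any of dropper, dish, bulb, small_beaker, tape from where it was at the start of the episode above 0.03 m).
It also fails if it takes over 72 s, if anything falls off the work surface, if the arm or the gripper's body presses on something with over 40 N, if the wrist force passes 120 N, or if a joint passes its speed limit or range.

## Robot

A 7-joint arm with a two-finger parallel gripper is mounted at the origin on a cart in front of the work surface, level with it; the furniture and walls round the work are solid. World frame = base frame: x ahead of the robot, y to its left, z up, the work surface at z = 0. Lengths are in mm, angles in rad, forces in N, time in s.
With the tool pointing down it reaches from about 400 to 850 mm from the base axis. Payload 10.4 kg.
Tool frame: the origin (TCP) lies on the centre line of the jaws, within the pads' length; the fingertips stand 14 mm ahead of it and the grasp point (between the pads) lies 5 mm behind it; z points along the fingers, y is the line along which they close (so a half turn about z gives the same grasp; the last joint's range is limited). The gripper opens to 87 mm and grips with 3 to 60 N. Pads are 19 mm wide; open, the fingers measure 117 mm over their backs; the gripper's body (75 mm by 190 mm) begins 51 mm behind the grasp point.
Start: joints at [1.119, 0.332, -0.065, 1.46, 0.022, 1.35, -0.088], TCP at [259.885, -568.428, 236.576] pointing down, gripper open.
Joint ranges: [-2.6, 2.6], [-0.5, 2.12], [-1.47, 1.34], [0.16, 2.42], [-1.27, 4.41], [0.06, 2.06], [-2.6, 2.6]. Speed limits (rad/s): [2.22, 2.22, 2.79, 2.79, 3.14, 3.14, 3.14].

## Interface

Orientations are given as a unit quaternion [w, x, y, z].
In Python, from station import bot, camera gives the robot as it stands.
- The arm moves only by the shell command python3 -m inch 'ROWS' [FORCE]. ROWS is JSON, a list of rows, each a list of 7 numbers: the shift along the tool's x, y, z as a fraction of full scale, then the turn, a rotation vector about the tool's x, y, z as a fraction of full scale, then the finger opening in mm, from 0 to 87. In form: [[x, y, z, wx, wy, wz, hand], ...]. A call has 1 to 5 rows; each row is the pose to reach, as a shift and turn from the pose commanded when the call began, along the tool's axes at that moment; what a row does not reach only later rows make up. Full scale, the value 1, is 0.2 m for a shift and 45 degrees for a turn. A row lasts 1/8 s, in which the tool goes at most 62.5 mm and 10.7 degrees, less where a joint would pass 70% of its speed; a pose out of reach is approached as far as the arm can. A call with a number of a shift or a turn outside -1 to 1 is refused whole. A call with a gripper value outside its range is refused whole. The fingers move at their own pace and stop on an object; FORCE is the grip in N (left out, the last holds). Time passes only in rows, so rows that repeat a pose let the fingers close. It gives the time, the measured TCP pose, the force, the opening and the grip force at its end, in the units of the state.
- bot.read_state(): the state, without advancing time (a new reading comes with each control period).
- camera(name): name is "scene" or "top"; returns a dict with "frame" (480x640x3 uint8, blue, green, red), "fx", "fy", "cx", "cy" (pixels), "rvec" (rotation vector, rad) and "tvec" (3), from world to camera coordinates, as OpenCV has them. Camera axes: x right, y down, z forward; pixel columns grow to the right and rows downward; lengths in mm; the calibration is good to about 2 mm. A picture is of the moment at which its call begins. There is no depth.
- bot.finish_job(): hands the job in; it is judged then, once.
The state is a dict: "time": time; "joint_pos": joint angles; "joint_vel": joint speeds; "joint_efforts": joint torques, N m; "position": TCP position; "tcp_rot": TCP orientation; "contact_force": force on the tool from outside, world axes, zero at the start; "moment": the same for the moment, N m; "width": finger opening in mm; "grip_force": force on a finger pad.
Only numpy, scipy, OpenCV 4.12 (cv2) and the standard library are available. Lean on these libraries where they do the work, as an engineer would, in place of code of your own. Each camera call takes 0.05 s, during which the arm holds its last target. There are 200 camera calls.

## Working session

There is one attempt and no reset: what is moved stays moved. The work goes in short steps, Python scripts to look and compute and a shell command to move; the robot and the scene stay as the last step left them, time stands still between calls to the robot, and variables do not carry over. Pictures are saved under pics/ and viewed, at most 10 in all, crops included, and the job is handed in when it is done.

```bash
mkdir -p pics; ls
python3 - <<'E'
from station import bot,camera
import cv2,json
for n in ("scene","top"):
    c=camera(n); cv2.imwrite(f"pics/{n}0.png",c["frame"]); print(n,{k:v for k,v in c.items() if k!="frame"})
print(bot.read_state())
E
```

```text
pics
scene {'fx': 437.68591517571707, 'fy': 437.68591517571707, 'cx': 323.9901844047191, 'cy': 242.28375793087562, 'rvec': array([ 0.67679196, -2.5050005 ,  1.29741909]), 'tvec': array([453.70349104, 254.39844479, 966.33083098])}
top {'fx': 484.000866817862, 'fy': 484.000866817862, 'cx': 331.0794656806862, 'cy': 242.42958942560713, 'rvec': array([ 2.16128092, -2.17304591,  0.11221308]), 'tvec': array([ -72.86451294,  559.23062122, 1131.37596747])}
{'time': 0.1, 'joint_pos': array([ 1.11939498,  0.33277078, -0.06473023,  1.46082214,  0.02160056,
        1.34987851, -0.08849843]), 'joint_vel': array([ 0.00059223, -0.00304046,  0.0013874 , -0.00326605,  0.00206213,
        0.00246188,  0.00043258]), 'joint_efforts': array([ 2.03945565e-03, -6.24544430e+01,  2.51031120e-02, -3.90719569e+01,
       -6.14080369e-02,  3.65655811e-02,  7.34687524e-05]), 'position': array([ 259.75078494, -568.1297134 ,  235.87402364]), 'tcp_rot': array([-5.73133170e-04,  9.77098727e-01,  2.12785638e-01, -1.46714013e-04]), 'contact_force': array([-0.53279379,  0.08099537, -0.54484324]), 'moment': array([-0.00868087, -0.00152733,  0.00231294]), 'grip_force': 0.0, 'width': 86.79300920819144}
```

View pics/top0.png

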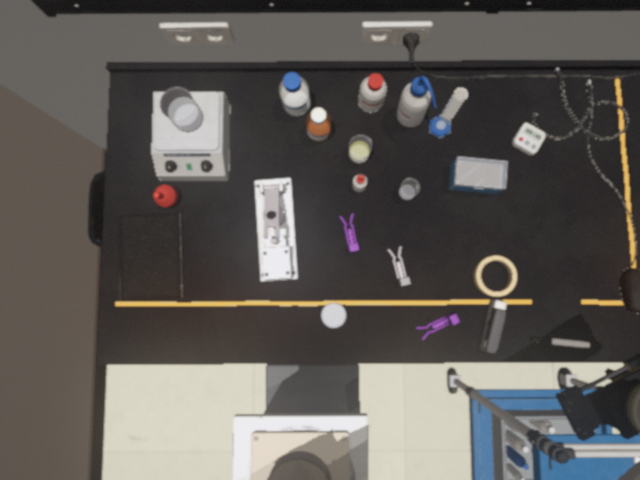

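View pics/scene0.png

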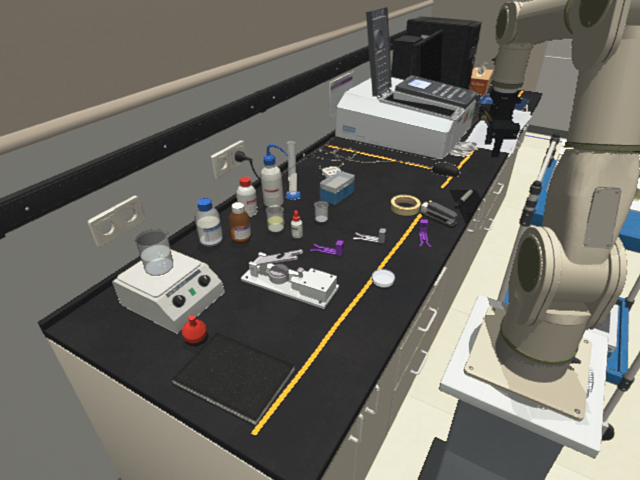

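The top view shows the clamp at about (275,230). Three things could be taken for the clip: grey at (400,267), purple at (350,235) and purple at (438,326). I choose the grey one and check it in an enlarged crop.

Run:
```python
import cv2,numpy as np
t=cv2.imread("pics/top0.png")
# clamp crop x245-305,y170-290 ; clip crop x370-430,y235-295 ... scale
a=cv2.resize(t[172:288,244:304],None,fx=5,fy=5,interpolation=cv2.INTER_CUBIC)  #300x580
b=cv2.resize(t[240:290,380:425],None,fx=10,fy=10,interpolation=cv2.INTER_CUBIC) #450x500
im=np.zeros((580,760,3),np.uint8); im[:580,:300]=a; im[:500,305:755]=b
for k in range(0,60,10): cv2.putText(im,str(244+k),(k*5,8),0,.3,(0,255,255)); cv2.line(im,(k*5,10),(k*5,16),(0,255,255))
for k in range(0,116,10): cv2.putText(im,str(172+k),(0,k*5+3),0,.3,(0,255,255))
for k in range(0,45,5): cv2.putText(im,str(380+k),(305+k*10,8),0,.3,(0,255,255)); cv2.line(im,(305+k*10,10),(305+k*10,16),(0,255,255))
for k in range(0,50,5): cv2.putText(im,str(240+k),(306,k*10+3),0,.3,(0,255,255))
cv2.imwrite("pics/crop1.png",im)
```

```text
(no output)
```

View pics/crop1.png

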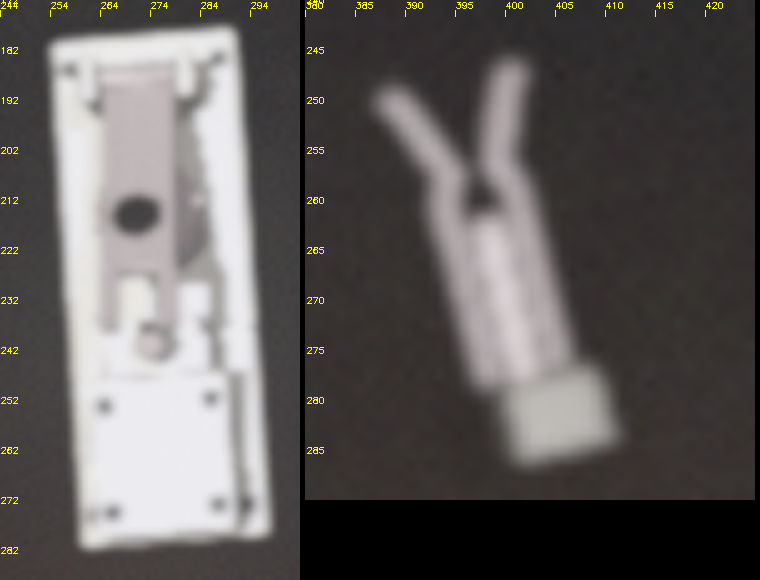

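The crop confirms the grey clip, lying flat with its grip at (406,281) and mouth toward (395,248). The post head is at (274.6,240), the pad at (271,215), and the ledge holes are visible.

```bash
cat > h.py <<'E'
import numpy as np,cv2
from scipy.spatial.transform import Rotation as R
def P(c,p):
    K=np.array([[c["fx"],0,c["cx"]],[0,c["fy"],c["cy"]],[0,0,1]])
    return cv2.projectPoints(np.array(p,float).reshape(-1,1,3),c["rvec"],c["tvec"],K,None)[0].reshape(-1,2)
def U(c,uv,z):
    Rm=cv2.Rodrigues(c["rvec"])[0]; C=-Rm.T@c["tvec"]
    d=Rm.T@np.array([(uv[0]-c["cx"])/c["fx"],(uv[1]-c["cy"])/c["fy"],1])
    return C+d*(z-C[2])/d[2]
def W(o,yaw,pts):
    pts=np.atleast_2d(np.array(pts,float)); r=R.from_euler("z",yaw).as_matrix()
    return pts@r.T+np.array([o[0],o[1],0])
E
python3 - <<'E'
from h import *
from station import camera
c=camera("top"); s=camera("scene")
A=lambda u,v:((u+.5)/5-.5+244,(v+.5)/5-.5+172)
B=lambda u,v:((u-305+.5)/10-.5+380,(v+.5)/10-.5+240)
h=[U(c,A(*q),50) for q in((104,407),(113,512),(210,399),(218,505))]
f=lambda d:np.arctan2(d[1],d[0])
print("yaws",f(h[0]-h[1]),f(h[2]-h[3]),f(h[0]-h[2])-np.pi/2, np.mean(h,0))
post=U(c,A(155,342),66.5); print("post",post)
m=U(c,B(451,82),2.5); g=U(c,B(527,376),2.5); n=U(c,B(485,212),5); top=U(c,B(561,414),40)
cy=f(m-g); print("clip",m,g,n,np.linalg.norm(m-g),"yaw",cy,f(n-g)); 
d=np.array([np.cos(cy),np.sin(cy),0]); print("grip from mouth",m-83*d,"nose",n-49*d,"top",top)
for th in(.6,.7,.8):
    print(th,[P(c,W(post,f(h[0]-h[1]),[130-85*np.cos(th)+7*np.sin(th),0,45+85*np.sin(th)+7*np.cos(th)]))[0], A(136,215)])
E
```

```text
yaws 0.0941516807592286 0.07946223170841957 0.07016574715103907 [509.50690985  53.83994499  50.        ]
post [561.30758296  55.18553861  66.5       ]
clip [ 547.67296752 -230.33607819    2.5       ] [ 475.69116489 -247.47272394    2.5       ] [ 515.56545985 -237.69557613    5.        ] 73.99354388826146 yaw 0.2337184814138252 0.24045524531521198
grip from mouth [ 466.92957689 -249.55858765    2.5       ] nose [ 467.89767502 -249.04380461    5.        ] top [ 465.51003956 -249.87702679   40.        ]
0.6 [array([270.47838595, 210.63950901]), (270.8, 214.6)]
0.7 [array([269.90688139, 207.68211039]), (270.8, 214.6)]
0.8 [array([269.34049604, 204.47821102]), (270.8, 214.6)]
```

```bash
cat > ov.py <<'E'
import sys
from h import *
from station import camera
def overlay(name,post,yaw,th,clip,cyaw,fn):
    bar=lambda a,y,n:[130-a*np.cos(th)+n*np.sin(th),y,45+a*np.sin(th)+n*np.cos(th)]
    circ=lambda r,z:[[r*np.cos(t),r*np.sin(t),z] for t in np.linspace(0,6.28,25)]
    cl=[[[-88,-33,50],[-13,-33,50],[-13,33,50],[-88,33,50],[-88,-33,50]],circ(8,66.5),
        [bar(0,-17,4),bar(144,-17,4),bar(144,17,4),bar(0,17,4)],[bar(85+12*np.cos(t),12*np.sin(t),7) for t in np.linspace(0,6.28,25)]]
    gp=[[[-9,-11,z],[9,-11,z],[9,11,z],[-9,11,z],[-9,-11,z]] for z in (0,40)]+[[[9,0,5],[49,0,5]],[[83,12.5,2.5],[62,3.3,2.5]],[[83,-12.5,2.5],[62,-3.3,2.5]]]
    c=camera(name); out=[]
    for o,y,ls,sz in((post,yaw,cl,1),(clip,cyaw,gp,0)):
        allp=P(c,np.vstack([W(o,y,l) for l in ls])); lo=allp.min(0)-8; hi=allp.max(0)+8
        k=min(395/(hi-lo)[0],580/(hi-lo)[1]); M=np.array([[k,0,-lo[0]*k],[0,k,-lo[1]*k]])
        im=cv2.warpAffine(c["frame"],M,(398,590),flags=cv2.INTER_CUBIC)
        for l in ls: cv2.polylines(im,[np.int32(np.round((P(c,W(o,y,l))-lo)*k))],False,(0,255,255) if len(l)!=25 else (0,0,255),1,cv2.LINE_AA)
        out.append(im); print(name,k,lo)
    cv2.imwrite(fn,np.hstack(out))
E
python3 - <<'E'
from ov import *
a=((561,56.5),.08,.5,(467,-249.5),.235)
overlay("top",*a,"pics/o_top.png"); overlay("scene",*a,"pics/o_sc.png")
t=cv2.imread("pics/o_top.png");s=cv2.imread("pics/o_sc.png")
# compose: top-left clamp, scene clamp
cv2.imwrite("pics/o1.png",np.hstack([t[:, :398],s[:, :398]]))
E
```

```text
top 5.283444390394828 [253.27959628 177.63033601]
top 10.563305504328952 [381.14280664 238.52221921]
scene 3.9815944982741325 [246.12726571 239.56683568]
scene 8.215564977490525 [346.24265802 219.08678111]
```

View pics/o1.png

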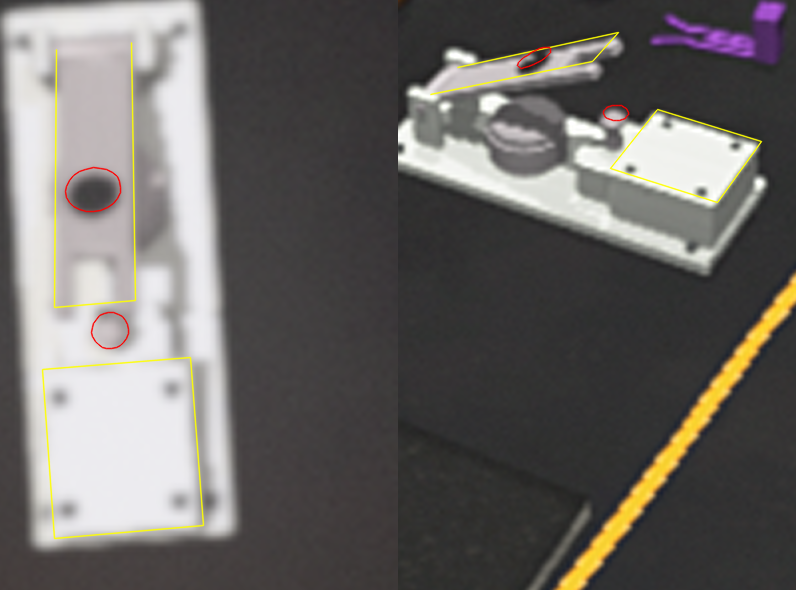

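```bash
cat > d.py <<'E'
# python3 d.py x y z yaw : remaining move from measured pose in tool-axis full-scale units
import sys
from h import *
from station import bot
s=bot.read_state(); q=s["tcp_rot"]; r=R.from_quat([q[1],q[2],q[3],q[0]]); m=r.as_matrix()
x,y,z,yaw=map(float,sys.argv[1:5]); t=R.from_matrix(np.array([[np.cos(yaw),np.sin(yaw),0],[np.sin(yaw),-np.cos(yaw),0],[0,0,-1]]))
print("t",round(s["time"],2),"pos",s["position"].round(1),"yaw",np.arctan2(m[1,0],m[0,0]).round(3),"F",s["contact_force"].round(2),"w",round(s["width"],1),"grip",round(s["grip_force"],1))
print("shift",(m.T@(np.array([x,y,z])-s["position"])/200).round(4),"turn",((r.inv()*t).as_rotvec()/(np.pi/4)).round(4))
E
python3 d.py 608.8 60.1 236 .08
python3 -m inch '[[0.24,-0.18,0,0,0,0,0],[0.48,-0.355,0,0,0,0,0],[0.72,-0.53,0,0,0,0,0],[0.96,-0.71,0,0,0,0,0]]' 
python3 -m inch '[[0.24,-0.18,0,0,0,0.1,0],[0.48,-0.355,0,0,0,0.2,0],[0.72,-0.53,0,0,0,0.3,0],[0.96,-0.71,0,0,0,0.446,0],[0.96,-0.71,0,0,0,0.446,0]]' 
python3 d.py 608.8 60.1 130 .08
```

```text
t 0.3 pos [ 259.8 -568.3  236.3] yaw 0.429 F [-0.13 -0.03 -0.03] w 87.2 grip 0.0
shift [ 2.8934e+00 -2.1320e+00  2.4000e-03] turn [-5.000e-04  1.000e-04  4.442e-01]
time: 0.8
position: [376.2, -357.7, 236.7]
tcp_rot: [0.0, 0.977, 0.213, 0.0]
contact_force: [0.7, 0.3, -0.4]
width: 54.7
grip_force: 0.0
time: 1.42
position: [492.8, -145.4, 236.8]
tcp_rot: [-0.001, 0.999, 0.042, 0.001]
contact_force: [0.1, -0.9, 0.3]
width: 5.9
grip_force: 0.0
t 1.43 pos [ 492.8 -145.4  236.8] yaw 0.085 F [ 0.05 -0.88  0.3 ] w 5.9 grip 0.0
shift [ 0.6641 -0.9741  0.5357] turn [-0.0016 -0.0014  0.006 ]
```

```bash
python3 -m inch '[[0.17,-0.24,0,0,0,0,0],[0.33,-0.49,0,0,0,0,0],[0.5,-0.73,0,0,0,0,0],[0.664,-0.974,0.2,0,0,0.006,0],[0.664,-0.974,0.45,0,0,0.006,0]]'
python3 -m inch '[[0,0,0.05,0,0,0,0],[0,0,0.05,0,0,0,0]]'
python3 d.py 608.8 60.1 110 .08
python3 - <<'E'
from ov import *
overlay("scene",(561,56.5),.08,.42,(467,-249.5),.235,"pics/o2.png")
E
```

```text
time: 2.05
position: [610.0, 57.8, 146.7]
tcp_rot: [-0.001, 0.999, 0.039, 0.002]
contact_force: [-1.2, -1.0, -1.2]
width: 0.7
grip_force: 0.0
time: 2.3
position: [608.2, 52.4, 137.2]
tcp_rot: [0.0, 0.999, 0.036, -0.0]
contact_force: [0.0, -1.1, 0.4]
width: 0.4
grip_force: 0.0
t 2.3 pos [608.2  52.4 137.2] yaw 0.072 F [ 0.02 -1.11  0.41] w 0.4 grip 0.0
shift [ 0.0056 -0.0382  0.1361] turn [ 0.001   0.0003 -0.0098]
scene 3.9850580024772793 [246.21348831 243.36507136]
scene 8.215564977490525 [346.24265802 219.08678111]
```

View pics/o2.png

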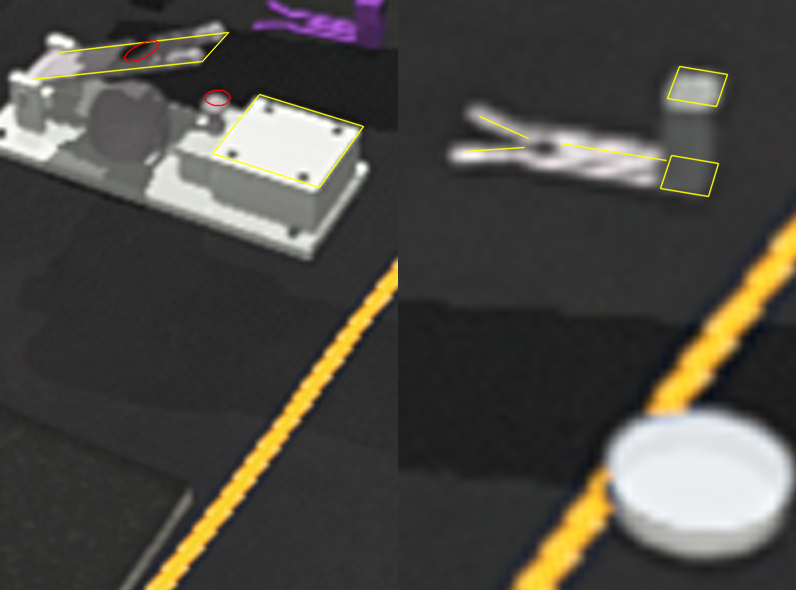

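```bash
python3 -m inch '[[0.005,-0.038,0.1,0,0,-0.01,0],[0.005,-0.038,0.14,0,0,-0.01,0],[0.005,-0.038,0.14,0,0,-0.01,0]]'
python3 -m inch '[[-0.01,0,0.04,0,0,0,0],[-0.02,0,0.09,0,0,0,0],[-0.03,0,0.14,0,0,0,0],[-0.03,0,0.19,0,0,0,0],[-0.03,0,0.19,0,0,0,0]]'
python3 d.py 606 60.1 66 .08
```

```text
time: 2.72
position: [608.3, 61.6, 108.1]
tcp_rot: [0.0, 0.999, 0.041, -0.0]
contact_force: [-0.4, -0.5, 0.8]
width: 0.2
grip_force: 0.0
time: 3.35
position: [602.1, 61.2, 69.4]
tcp_rot: [0.0, 0.999, 0.041, -0.001]
contact_force: [0.1, -0.6, 0.3]
width: 0.6
grip_force: 0.0
t 3.35 pos [602.1  61.2  69.4] yaw 0.082 F [ 0.06 -0.56  0.31] w 0.6 grip 0.0
shift [0.0189 0.0069 0.017 ] turn [0.     0.0018 0.0022]
```

```bash
python3 -m inch '[[0.01,0,0.01,0,0,0,0],[0.01,0,0.018,0,0,0,0],[0.01,0,0.018,0,0,0,0]]'
python3 -m inch '[[0,0,0.008,0,0,0,0],[0,0,0.012,0,0,0,0],[0,0,0.012,0,0,0,0]]'
python3 - <<'E'
from ov import *
overlay("scene",(561,56.5),.08,.0,(467,-249.5),.235,"pics/o3.png")
c=camera("scene"); cv2.imwrite("pics/o3.png",cv2.resize(c["frame"][200:310,230:360],None,fx=5,fy=5,interpolation=cv2.INTER_CUBIC))
E
```

```text
time: 3.72
position: [604.8, 61.5, 67.0]
tcp_rot: [-0.0, 0.999, 0.041, 0.0]
contact_force: [0.6, 0.5, 0.5]
width: 0.6
grip_force: 0.0
time: 4.1
position: [604.8, 61.5, 66.2]
tcp_rot: [0.0, 0.999, 0.041, 0.0]
contact_force: [-6.7, -0.9, 15.0]
width: 0.4
grip_force: 7.8
scene 4.005544084077506 [246.72043213 248.37305666]
scene 8.215564977490525 [346.24265802 219.08678111]
```

View pics/o3.png

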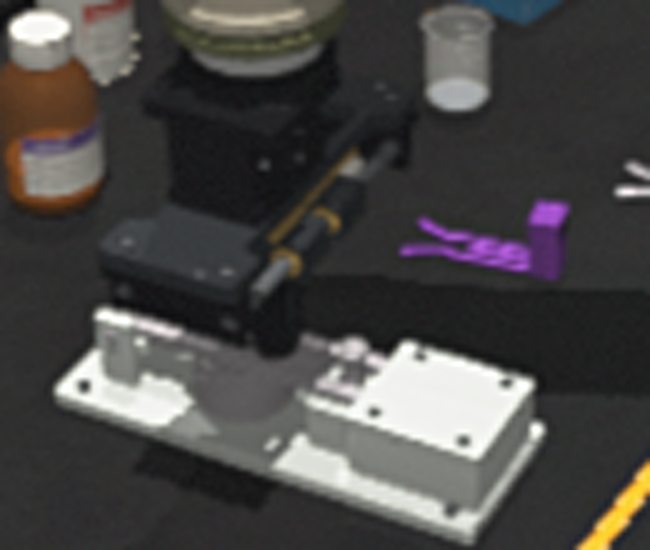

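The picture shows the bar down, with the fork around the post at about (352,350) in the crop; the 15 N reaction means it has reached the stop. Next I lift and go to the clip.

```bash
python3 -m inch '[[0,0,-0.1,0,0,0,0],[0,0,-0.3,0,0,0,0],[0,0,-0.45,0,0,0,0],[0,0,-0.45,0,0,0,0]]'
python3 d.py 467 -249.5 150 .235
```

```text
time: 4.7
position: [606.2, 61.9, 158.1]
tcp_rot: [-0.0, 0.999, 0.041, 0.003]
contact_force: [0.2, -0.2, -0.8]
width: 0.4
grip_force: 0.0
t 4.7 pos [606.2  61.9 158.1] yaw 0.082 F [ 0.22 -0.21 -0.83] w 0.4 grip 0.0
shift [-0.8209  1.4949  0.0363] turn [ 0.0007 -0.0068 -0.1952]
```

```bash
python3 -m inch '[[-0.1,0.19,0,0,0,0,87],[-0.2,0.38,0,0,0,0,87],[-0.3,0.57,0,0,0,0,87],[-0.41,0.75,0,0,0,0,87],[-0.41,0.75,0,0,0,0,87]]'
python3 -m inch '[[-0.1,0.19,0,0,0,-0.05,87],[-0.2,0.38,0,0,0,-0.1,87],[-0.3,0.57,0.1,0,0,-0.15,87],[-0.41,0.745,0.2,0,0,-0.195,87],[-0.41,0.745,0.3,0,0,-0.195,87]]'
python3 -m inch '[[0,0,0,0,0,0,87],[0,0,0,0,0,0,87]]'
python3 d.py 467 -249.5 22 .235
python3 - <<'E'
from ov import *
overlay("scene",(561,56.5),.08,.0,(467,-249.5),.235,"pics/o4.png")
overlay("top",(561,56.5),.08,.0,(467,-249.5),.235,"pics/o4t.png")
cv2.imwrite("pics/o4.png",np.hstack([cv2.imread("pics/o4t.png"),cv2.imread("pics/o4.png")[:, 398:]])[:, :])
im=cv2.imread("pics/o4.png"); cv2.imwrite("pics/o4.png",np.hstack([im[:,:398],im[:,796:]]))
E
```

```text
time: 5.32
position: [533.5, -98.5, 154.2]
tcp_rot: [0.001, 0.999, 0.038, -0.001]
contact_force: [-0.1, 0.8, -0.3]
width: 42.4
grip_force: 0.0
time: 5.95
position: [464.0, -252.6, 93.6]
tcp_rot: [0.0, 0.993, 0.115, -0.0]
contact_force: [0.1, 1.1, -0.1]
width: 85.5
grip_force: 0.0
time: 6.2
position: [466.5, -249.0, 95.2]
tcp_rot: [-0.0, 0.993, 0.118, 0.0]
contact_force: [-0.4, 0.2, 0.3]
width: 86.8
grip_force: 0.0
t 6.2 pos [ 466.5 -249.    95.2] yaw 0.236 F [-0.39  0.15  0.31] w 86.8 grip 0.0
shift [0.0016 0.003  0.3662] turn [ 0.0001 -0.0011  0.0019]
scene 4.005544084077506 [246.72043213 248.37305666]
scene 8.215564977490525 [346.24265802 219.08678111]
top 5.319359113643303 [253.27959628 178.37151665]
top 10.563305504328952 [381.14280664 238.52221921]
```

View pics/o4.png

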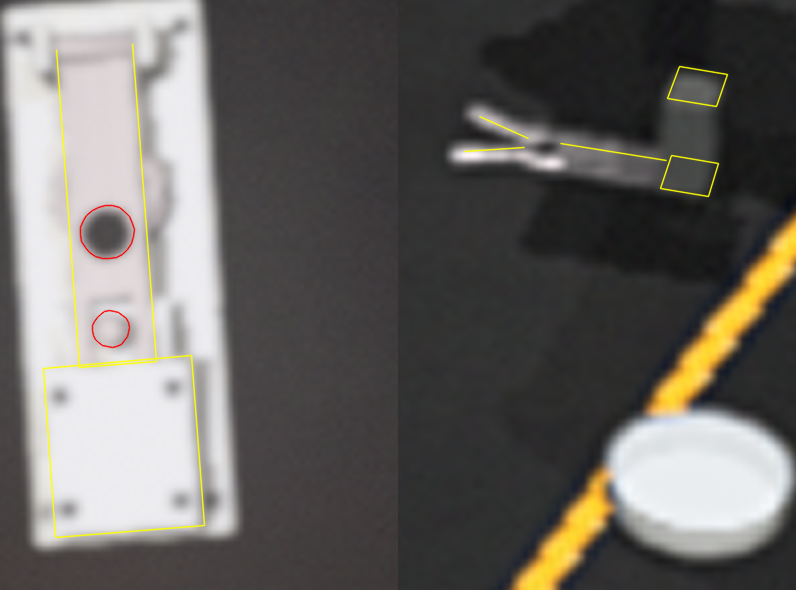

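The overlay matches: the bar is down and the clip lies where estimated. Now I descend and grip.

```bash
python3 -m inch '[[0,0,0.12,0,0,0,87],[0,0,0.24,0,0,0,87],[0,0,0.34,0,0,0,87],[0,0,0.366,0,0,0,87],[0,0,0.366,0,0,0,87]]'
python3 d.py 467 -249.5 22 .235
python3 -m inch '[[0,0,0,0,0,0,0],[0,0,0,0,0,0,0],[0,0,0,0,0,0,0],[0,0,0,0,0,0,0],[0,0,0,0,0,0,0]]' 20
python3 -m inch '[[0,0,0,0,0,0,0],[0,0,0,0,0,0,0],[0,0,0,0,0,0,0]]' 50
python3 d.py 467 -249.5 22 .235
```

```text
time: 6.92
position: [466.0, -249.9, 22.0]
tcp_rot: [0.0, 0.993, 0.117, 0.0]
contact_force: [-0.4, -0.3, 1.0]
width: 86.8
grip_force: 0.0
t 6.92 pos [ 466.  -249.9   22. ] yaw 0.235 F [-0.37 -0.31  0.96] w 86.8 grip 0.0
shift [ 0.0052 -0.0006 -0.0002] turn [ 0.0005 -0.0006  0.0003]
time: 7.55
position: [465.5, -249.9, 21.4]
tcp_rot: [0.0, 0.993, 0.117, 0.0]
contact_force: [0.4, 0.8, -0.3]
width: 45.1
grip_force: 0.0
time: 7.92
position: [465.5, -249.9, 21.3]
tcp_rot: [0.0, 0.993, 0.117, -0.0]
contact_force: [-0.1, -0.4, -0.2]
width: 21.6
grip_force: 50.0
t 7.92 pos [ 465.5 -249.9   21.3] yaw 0.235 F [-0.11 -0.44 -0.15] w 21.6 grip 50.0
shift [ 0.0077 -0.0002 -0.0034] turn [-0.      0.     -0.0003]
```

```bash
python3 -m inch '[[0,0,-0.1,0,0,0,0],[0,0,-0.3,0,0,0,0],[0,0,-0.5,0,0,0,0],[0,0,-0.5,0,0,0,0]]'
python3 d.py 458.3 48.1 120 .08
```

```text
time: 8.43
position: [467.3, -250.7, 124.4]
tcp_rot: [0.002, 0.993, 0.117, 0.002]
contact_force: [-0.6, -0.5, -1.1]
width: 22.1
grip_force: 50.0
t 8.43 pos [ 467.3 -250.7  124.4] yaw 0.235 F [-0.64 -0.49 -1.11] w 22.1 grip 50.0
shift [ 0.3036 -1.4636  0.0175] turn [ 0.0046 -0.0055  0.197 ]
```

```bash
python3 -m inch '[[0.03,-0.18,0,0,0,0.04,0],[0.06,-0.36,0,0,0,0.08,0],[0.1,-0.54,0,0,0,0.12,0],[0.14,-0.73,0,0,0,0.197,0],[0.14,-0.73,0,0,0,0.197,0]]'
python3 d.py 458.3 48.1 120 .08
```

```text
time: 9.05
position: [458.4, -98.5, 120.6]
tcp_rot: [-0.0, 0.999, 0.042, -0.001]
contact_force: [0.3, -0.7, -0.9]
width: 21.8
grip_force: 50.0
t 9.05 pos [458.4 -98.5 120.6] yaw 0.084 F [ 0.33 -0.66 -0.86] w 21.8 grip 50.0
shift [ 0.0613 -0.7303  0.0035] turn [-0.0009  0.0012  0.0054]
```

```bash
python3 -m inch '[[0.01,-0.18,0,0,0,0,0],[0.03,-0.36,0,0,0,0,0],[0.05,-0.54,0,0,0,0,0],[0.061,-0.73,0,0,0,0.005,0],[0.061,-0.73,0,0,0,0.005,0]]'
python3 -m inch '[[0,0,0.05,0,0,0,0],[0,0,0.1,0,0,0,0],[0,0,0.1,0,0,0,0],[0,0,0.1,0,0,0,0]]'
python3 d.py 458.3 48.1 80 .08
python3 - <<'E'
from h import *
from station import camera
c=camera("top"); s=camera("scene")
a=cv2.warpAffine(c["frame"],np.array([[9.,0,-250*9],[0,9,-225*9]]),(400,590),flags=cv2.INTER_CUBIC)
b=cv2.warpAffine(s["frame"],np.array([[6.,0,-290*6],[0,6,-225*6]]),(395,590),flags=cv2.INTER_CUBIC)
cv2.imwrite("pics/p5.png",np.hstack([a,b]))
E
```

```text
time: 9.68
position: [459.0, 47.1, 120.8]
tcp_rot: [-0.0, 0.999, 0.04, -0.0]
contact_force: [-0.1, -0.6, -0.6]
width: 21.4
grip_force: 50.0
time: 10.18
position: [459.3, 44.7, 101.2]
tcp_rot: [0.0, 0.999, 0.038, -0.0]
contact_force: [0.0, -0.9, -0.7]
width: 21.4
grip_force: 50.0
t 10.18 pos [459.3  44.7 101.2] yaw 0.076 F [ 0.05 -0.86 -0.72] w 21.4 grip 50.0
shift [-0.0036 -0.0173  0.1062] turn [-0.      0.0003 -0.0057]
```

View pics/p5.png

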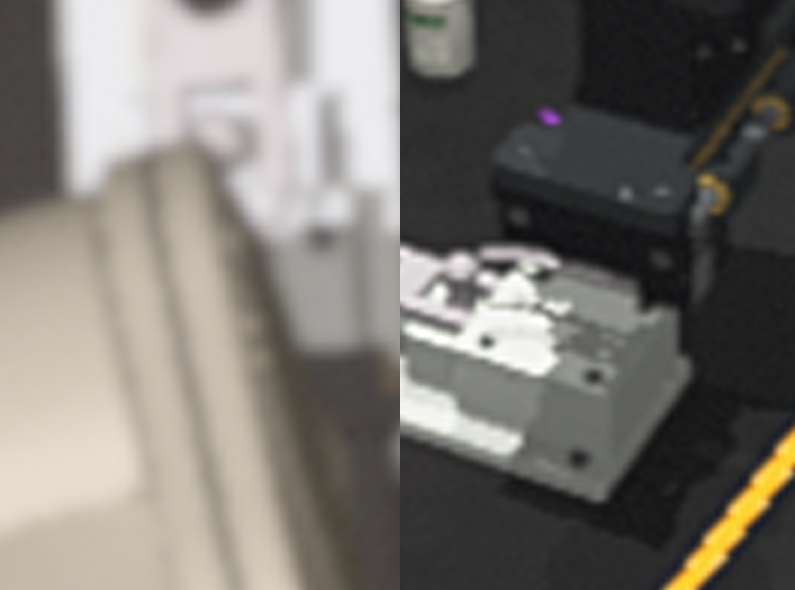

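The clip is held level above the ledge with its mouth facing the post; the post head is at about (275,240) in the top view, as before. I correct y and lower the clip to just above the ledge.

```bash
python3 -m inch '[[-0.004,-0.0165,0.05,0,0,-0.005,0],[-0.004,-0.0165,0.1,0,0,-0.005,0],[-0.004,-0.0165,0.143,0,0,-0.005,0],[-0.004,-0.0165,0.143,0,0,-0.005,0],[-0.004,-0.0165,0.143,0,0,-0.005,0]]'
python3 d.py 458.3 47.8 72 .08
```

```text
time: 10.9
position: [458.2, 48.3, 72.6]
tcp_rot: [-0.0, 0.999, 0.04, -0.0]
contact_force: [-0.8, -0.6, -0.8]
width: 21.6
grip_force: 50.0
t 10.9 pos [458.2  48.3  72.6] yaw 0.08 F [-0.76 -0.57 -0.8 ] w 21.6 grip 50.0
shift [0.0004 0.0025 0.003 ] turn [-0.      0.0003  0.0001]
```

```bash
python3 -m inch '[[0.04,0,0,0,0,0,0],[0.08,0,0,0,0,0,0],[0.12,0,0,0,0,0,0],[0.12,0,0,0,0,0,0]]'
python3 -m inch '[[0.01,0,0,0,0,0,0],[0.02,0,0,0,0,0,0],[0.03,0,0,0,0,0,0],[0.03,0,0,0,0,0,0]]'
python3 d.py 506.2 52.0 72 .08
```

```text
time: 11.4
position: [482.8, 50.4, 72.7]
tcp_rot: [-0.0, 0.999, 0.04, 0.0]
contact_force: [0.7, 0.6, -1.0]
width: 21.6
grip_force: 50.0
time: 11.9
position: [488.2, 50.8, 72.8]
tcp_rot: [-0.0, 0.999, 0.04, 0.0]
contact_force: [0.2, 0.3, -1.0]
width: 21.5
grip_force: 50.0
t 11.9 pos [488.2  50.8  72.8] yaw 0.08 F [ 0.18  0.3  -1.  ] w 21.5 grip 50.0
shift [0.09   0.0013 0.0039] turn [-0.0001 -0.0002  0.0002]
```

```bash
python3 -m inch '[[0.01,0,0,0,0,0,0],[0.02,0,0,0,0,0,0],[0.02,0,0,0,0,0,0]]' | grep -E "posi|cont"
python3 -m inch '[[0.01,0,0,0,0,0,0],[0.015,0,0,0,0,0,0],[0.015,0,0,0,0,0,0]]'| grep -E "posi|cont"
```

```text
position: [492.1, 51.3, 72.6]
contact_force: [-1.3, 2.0, -1.2]
position: [494.3, 51.4, 72.3]
contact_force: [-4.4, 1.1, -1.5]
```

```bash
python3 -m inch '[[0.01,0,0,0,0,0,0],[0.01,0,0,0,0,0,0]]'| grep -E "posi|cont"
```

```text
position: [496.2, 51.5, 72.2]
contact_force: [-3.9, 2.5, -3.0]
```

```bash
python3 -m inch '[[0.005,-0.004,0,0,0,0,0],[0.01,-0.004,0,0,0,0,0],[0.01,-0.004,0,0,0,0,0]]'| grep -E "posi|cont"
python3 -m inch '[[0.005,0,0,0,0,0,0],[0.01,0,0,0,0,0,0],[0.01,0,0,0,0,0,0]]'| grep -E "posi|cont|time"
```

```text
position: [498.6, 52.2, 72.4]
contact_force: [-3.6, 0.4, -2.4]
time: 13.65
position: [502.4, 52.6, 73.3]
contact_force: [3.1, 1.6, -0.7]
```

```bash
python3 -m inch '[[0.004,0,0,0,0,0,0],[0.004,0,0,0,0,0,0]]'| grep -E "posi|cont"
python3 -m inch '[[0.004,0,0,0,0,0,0],[0.004,0,0,0,0,0,0]]'| grep -E "posi|cont|time"
```

```text
position: [502.5, 52.6, 73.1]
contact_force: [3.3, 1.2, -0.2]
time: 14.15
position: [502.8, 52.7, 72.8]
contact_force: [1.7, 0.9, -0.3]
```

```bash
python3 -m inch '[[0.004,0,0,0,0,0,0],[0.008,0,0,0,0,0,0],[0.008,0,0,0,0,0,0]]'| grep -E "posi|cont"
python3 -m inch '[[0.004,0,0,0,0,0,0],[0.004,0,0,0,0,0,0]]'| grep -E "posi|cont|time"
```

```text
position: [504.1, 52.8, 72.6]
contact_force: [-0.1, 1.0, -1.8]
time: 14.78
position: [505.1, 52.8, 72.7]
contact_force: [0.3, 0.9, -0.6]
```

```bash
python3 -m inch '[[0.003,0,0,0,0,0,0],[0.003,0,0,0,0,0,0]]'| grep -E "posi|cont"
python3 -m inch '[[0.003,0,0,0,0,0,0],[0.003,0,0,0,0,0,0]]'| grep -E "posi|cont|time"
```

```text
position: [505.2, 52.9, 72.6]
contact_force: [-3.1, 0.4, 0.5]
time: 15.28
position: [505.4, 52.9, 72.4]
contact_force: [-4.2, -0.2, 0.3]
```

```bash
python3 -m inch '[[0.003,0,0,0,0,0,0],[0.003,0,0,0,0,0,0]]'| grep -E "posi|cont"
```

```text
position: [505.5, 52.9, 72.3]
contact_force: [-8.4, -0.4, 2.8]
```

```bash
python3 -m inch '[[0.003,0,0,0,0,0,0],[0.003,0,0,0,0,0,0]]'| grep -E "posi|cont"
```

```text
position: [505.6, 52.9, 71.9]
contact_force: [-8.3, 0.3, -0.8]
```

```bash
python3 -m inch '[[0.0015,0,0,0,0,0,0],[0.0015,0,0,0,0,0,0]]'| grep -E "posi|cont"
```

```text
position: [505.6, 52.9, 71.8]
contact_force: [-8.4, -0.5, 0.9]
```

```bash
python3 -m inch '[[0.002,0,0,0,0,0,0],[0.002,0,0,0,0,0,0]]'| grep -E "posi|cont|grip|rot"
```

```text
position: [505.7, 52.9, 71.7]
tcp_rot: [0.0, 0.999, 0.04, -0.003]
contact_force: [-11.0, -0.2, 2.3]
grip_force: 50.0
```

```bash
python3 -m inch '[[0.002,0,0,0,0,0,0],[0.002,0,0,0,0,0,0]]'| grep -E "posi|cont|rot"
```

```text
position: [505.8, 52.9, 71.7]
tcp_rot: [0.0, 0.999, 0.04, -0.003]
contact_force: [-12.8, -1.3, 4.5]
```

```bash
python3 -m inch '[[0.0025,0,-0.001,0,0,0,0],[0.0025,0,-0.001,0,0,0,0]]'| grep -E "posi|cont|rot"
```

```text
position: [505.8, 52.9, 71.7]
tcp_rot: [0.001, 0.999, 0.04, -0.004]
contact_force: [-14.6, -0.8, 4.8]
```

```bash
python3 -m inch '[[0.001,0,0,0,0,0,0],[0.001,0,0,0,0,0,0],[0.001,0,0,0,0,0,0],[0.001,0,0,0,0,0,0]]'| grep -E "time|posi|cont|rot"
python3 - <<'E'
from h import *
from station import camera
s=camera("scene")
cv2.imwrite("pics/p6.png",cv2.resize(s["frame"][225:310,280:400],None,fx=6,fy=6,interpolation=cv2.INTER_CUBIC))
E
```

```text
time: 17.27
position: [505.9, 52.9, 71.7]
tcp_rot: [0.001, 0.999, 0.04, -0.004]
contact_force: [-15.6, -1.0, 5.3]
```

View pics/p6.png

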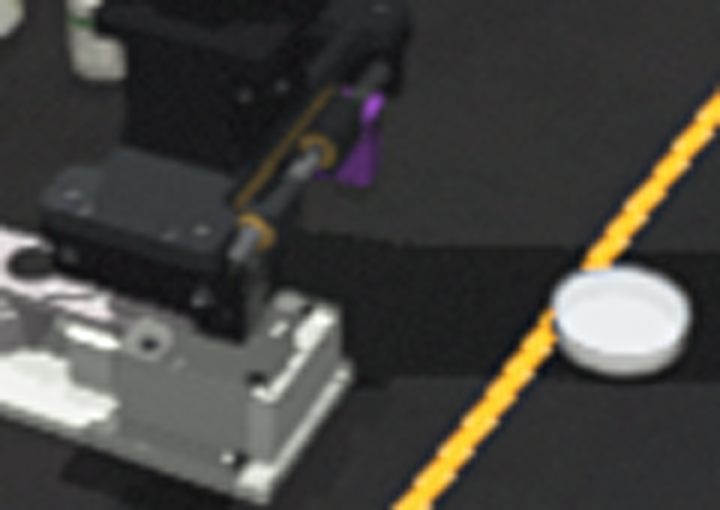

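The pose matches the seat estimate and about 15 N is held. I ease off, then open and lift away.

```bash
python3 -m inch '[[-0.005,0,0,0,0,0,0],[-0.01,0,0,0,0,0,0],[-0.012,0,0,0,0,0,0]]'| grep -E "posi|cont"
python3 -m inch '[[0,0,0,0,0,0,60],[0,0,0,0,0,0,60],[0,0,0,0,0,0,60],[0,0,0,0,0,0,60]]'
python3 d.py 505.8 52.9 72 .08
```

```text
position: [505.5, 52.8, 72.1]
contact_force: [-5.5, 0.5, -2.2]
time: 18.2
position: [507.1, 53.0, 73.1]
tcp_rot: [0.0, 0.999, 0.04, 0.0]
contact_force: [-0.3, -0.5, -0.2]
width: 53.3
grip_force: 0.0
t 18.2 pos [507.1  53.   73.1] yaw 0.08 F [-0.25 -0.46 -0.16] w 53.3 grip 0.0
shift [-0.0065  0.      0.0055] turn [ 0.0001 -0.0008 -0.    ]
```

```bash
python3 -m inch '[[0,0,-0.05,0,0,0,60],[0,0,-0.15,0,0,0,60],[0,0,-0.35,0,0,0,60],[0,0,-0.6,0,0,0,60],[0,0,-0.8,0,0,0,60]]'|grep posi
python3 -m inch '[[0,0.2,0,0,0,0,60],[0,0.45,0,0,0,0,60],[0,0.7,0,0,0,0,60],[0,0.95,0,0,0,0,60],[0,0.95,0,0,0,0,60]]'|grep -E "posi|time"
python3 -m inch '[[-0.05,0.2,0,0,0,0,60],[0,0.45,0,0,0,0,60],[0,0.6,0,0,0,0,60],[0,0.6,0,0,0,0,60]]'|grep -E "posi|time"
python3 - <<'E'
from h import *
from station import camera
from ov import *
post,yaw=(561,56),.08
out=[]
for n,k,x0,y0 in(("top",9.,252,190),("scene",6.,275,240)):
    c=camera(n); im=cv2.warpAffine(c["frame"],np.array([[k,0,-x0*k],[0,k,-y0*k]]),(395,590),flags=cv2.INTER_CUBIC)
    for l,col in(([[8*np.cos(t),8*np.sin(t),66.5] for t in np.linspace(0,6.28,25)],(0,0,255)),([[-55+a,b,90] for a,b in((-9,-11),(9,-11),(9,11),(-9,11),(-9,-11))],(0,255,255))):
        cv2.polylines(im,[np.int32((P(c,W(post,yaw,l))-[x0,y0])*k)],False,col,1,cv2.LINE_AA)
    out.append(im)
cv2.imwrite("pics/p7.png",np.hstack(out))
E
```

```text
position: [507.0, 53.3, 235.8]
time: 19.45
position: [521.5, -140.9, 233.2]
time: 19.95
position: [531.3, -257.8, 233.1]
```

View pics/p7.png

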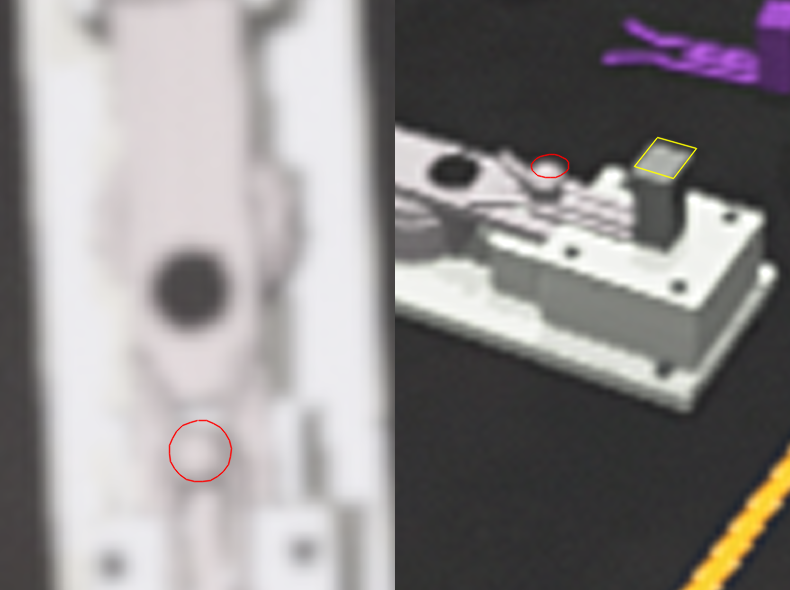

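The clip is flat on the ledge with its legs past the post and its grip where the seated pose predicts; the bar is down and the gripper is clear.

```bash
python3 -c "
from station import bot
print(bot.finish_job())"
```

```text
the job is handed in; nothing more can be done
None
```

The job is handed in at about 20 s: the bar is down, the clip is snapped onto the post and was pressed home at about 15 N, and the gripper is released and clear; no verdict came back.

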